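Tip used bung and cap into the lab waste bin

TASK

Clear the used rubber bung and the loose screw cap from the dark bench mat: set both on the steel tipping trap on top of the waste bin and let go of them. Then push the bin's sprung plunger fully down with the gripper so that the trap tips both into the bin, and let the plunger come all the way back up. Leave the stoppered flask, the beaker and the reagent jar standing where they are.

Things in the scene. Friction and masses are not known exactly. Their poses are not given: they have to be found in the camera images.
- mat: Flat dark rubber bench mat, 260 x 260 x 5 mm, fixed; origin at the centre of its underside (on the bench), x and y along its edges. The bung, cap, flask and beaker stand on it, one near each corner, about 65 mm from its centre in x and in y; which stands where varies.
- bung: Used red-brown solid rubber bung, a blunt cone standing on its wide end: 30 mm across at the bottom, 26 mm at the top, 30 mm high, about 22 g. Origin at the centre of the wide end, z towards the narrow end.
- cap: Loose white plastic screw cap lying closed side up on the mat: a ribbed solid disc 40 mm across and 22 mm high, about 15 g. Origin at the centre of its underside, z up.
- bin: White plastic bench waste bin with a grey lid, fixed: body 160 mm (x) by 260 mm (y), lid top 182 mm above the bench. Origin at the centre of its underside. In the lid, on the -y side, is the square trap; on the +y side stands the plunger (132 mm from the trap's centre).
- trap (a point): Centre of the upper face of the closed steel trap, 180 mm above the bench; axes as the bin's. The trap is a plate 126 x 126 mm in an opening 130 x 130 mm with a lip 8 mm higher than the plate. It is hinged along its +x edge and its -x edge drops when the plunger is pushed. A light spring holds it shut: it sags if pressed on.
- flap (a joint): Tip angle of the trap, rad: 0 shut and level, 1.25 fully tipped. Linked to the plunger in proportion.
- plunger: Sprung plunger: a steel stem with a round dark steel push pad on top, 44 mm across and 12 mm thick. Origin at the centre of the pad's top face, z up: 238 mm above the bench when up, 208 mm when fully down (30 mm stroke, straight down). It takes 6 N at first and 14 N at the bottom, and a spring returns it.
- bin_in (a point): Centre of the bin's inner floor, 4 mm above the bench; axes as the bin's. The inside is 152 mm (x) by 252 mm (y).
- flask: Clear glass conical flask closed with a bung in its neck, 64 mm across at the foot, 110 mm high. Origin at the centre of its underside. Stays where it is.
- beaker: Small glass beaker, 54 mm across, 70 mm high. Origin at the centre of its underside. Stays where it is.
- reagent: Amber glass reagent jar with a white lid, 64 mm across, 130 mm high, standing beyond the mat and bin near the middle. Origin at the centre of its underside. Stays where it is.

How it is judged:
By the outcome, as a careful person would: the job done as asked, in the order asked, and still so for the second after the job is handed in, with the robot touching nothing.
It also fails if it takes over 67 s, if anything falls off the work surface, if the arm or the gripper's body presses on something with over 40 N, if the wrist force passes 120 N, or if a joint passes its speed limit or range.

ROBOT

A 7-joint arm with a two-finger parallel gripper is mounted at the origin on the work surface. World frame = base frame: x ahead of the robot, y to its left, z up, the work surface at z = 0. Lengths are in m, angles in rad, forces in N, time in s.
With the tool pointing down it reaches from about 0.35 to 0.9 m from the base axis. Payload 7.2 kg.
Tool frame: the origin (TCP) lies between the finger pads; the fingertips stand 14 mm ahead of it and the grasp point (between the pads) lies 5 mm behind it; z points along the fingers, y is the direction in which the jaws open and shut (so a half turn about z gives the same grasp; the last joint's range is limited). The gripper opens to 88 mm and grips with 3 to 60 N. Pads are 20 mm wide; open, the fingers measure 115 mm over their backs; the gripper's body (75 mm by 178 mm) begins 61 mm behind the grasp point.
Start: joints at [-1.218, 0.411, -0.013, 1.596, 0.006, 1.134, -0.082], TCP at [0.255, 0.57, 0.211] pointing down, gripper open.
Joint ranges: [-2.95, 2.95], [-0.29, 1.99], [-1.47, 1.44], [0.14, 2.54], [-1.03, 4.17], [0.13, 1.85], [-2.86, 2.86]. Speed limits (rad/s): [2.39, 2.39, 3.01, 3.01, 3.14, 3.14, 3.14].

INTERFACE

Orientations are given as a rotation vector (axis times angle).
In Python, from rig import arm, read_camera gives the robot as it stands. The module is installed in compiled form; this text tells all that it offers.
- The arm moves only by the tool step_arm, never from a script. Its arguments are lists of equal length, an entry for each row: "slide": the shift along the world's x, y, z in m, a list of three; "twist": the turn, a rotation vector about the world's x, y, z in degrees, a list of three. In form: {"slide": [[dx, dy, dz], ...], "twist": [[rx, ry, rz], ...]}. A call has 1 to 12 rows; each row is the pose to reach, as a shift and turn from the pose measured when the call began; what a row does not reach only later rows make up. A row lasts 1/10 s, in which the tool goes at most 50 mm and 8.59 degrees, less where a joint would pass 70% of its speed; a pose out of reach is approached as far as the arm can. A call with a gripper value outside its range is refused whole. "gripper" is the opening, from 0 (shut) to 1 (fully open), set as the call begins (left out, the last holds). The fingers move at their own pace and stop on an object; the grip force is fixed at half the most. Time passes only in rows, so rows that repeat a pose let the fingers close. It gives the time, the measured TCP pose, the force and the opening at its end, in the units of the state.
- arm.observe(): the state, without advancing time (a new reading comes with each control period).
- read_camera(name): name is "scene" or "top" or "wrist"; returns a dict with "frame" (384x512x3 uint8, blue, green, red), "depth" (384x512 float32, m along the optical axis (not along the pixel's ray), 0 where there is no reading), "mtx" (3x3 intrinsics, pixels), "eye" and "rotation" of the camera in the world. Camera axes: x right, y down, z forward; pixel columns grow to the right and rows downward; lengths in m; the calibration is good to about 2 mm. A picture is of the moment at which its call begins.
- arm.close_job(): hands the job in, once; it reports no verdict.
The state is a dict: "time": time; "qpos": joint angles; "joint_velocities": joint speeds; "joint_torque": joint torques, N m; "eef_pos": TCP position; "eef_rot": TCP orientation; "ft_force": force on the tool from outside, world axes, zero at the start; "torque": the same for the moment, N m; "opening": opening from 0.0 (shut) to 1.0 (fully open).
Only numpy, scipy, OpenCV 4.12 (cv2) and the standard library are available. Lean on these libraries where they do the work, as an engineer would, in place of code of your own. Each camera call takes 0.05 s, during which the arm holds its last target. There are 200 camera calls.

## Working session

There is one attempt and no reset: what is moved stays moved. The work goes in short steps, Python scripts to look and compute and a tool call to move; the robot and the scene stay as the last step left them, time stands still between calls to the robot, and variables do not carry over. Pictures are saved under pics/ and viewed, about 8 in all and at most 12, crops included, and the job is handed in when it is done.

Besides the shell and the picture viewer there is one more tool, called after "Call:" by a JSON object that holds its "op" and its "data". step_arm: Moves the arm, as the interface text tells. Its arguments: {"type":"object","properties":{"slide":{"type":"array"},"twist":{"type":"array"},"gripper":{"type":"number"}},"required":["slide","twist"]}

```bash
mkdir -p pics
cat > h.py <<'E'
import numpy as np, cv2
from rig import arm, read_camera
def cloud(c):
    d=c["depth"]; K=np.array(c["mtx"]); R=np.array(c["rotation"])
    if R.shape!=(3,3): R=cv2.Rodrigues(R)[0]
    v,u=np.indices(d.shape)
    p=np.stack([(u-K[0,2])/K[0,0]*d,(v-K[1,2])/K[1,1]*d,d],-1)
    P=p@R.T+np.array(c["eye"]); P[d==0]=np.nan
    return P
E
python3 - <<'E'
from h import *
s=arm.observe();print({k:np.round(v,3) for k,v in s.items()})
for n in("top","scene"):
    c=read_camera(n);cv2.imwrite(f"pics/{n}0.png",c["frame"]);np.savez(f"{n}0.npz",**c)
    print(n,c["eye"],np.round(c["rotation"],3),c["mtx"])
E
```

```text
{'time': np.float64(0.0), 'qpos': array([-1.218,  0.412, -0.013,  1.597,  0.006,  1.134, -0.082]), 'joint_velocities': array([ 0.001,  0.   , -0.   , -0.   ,  0.   ,  0.001,  0.001]), 'joint_torque': array([-1.0000e-03, -5.8795e+01,  6.4100e-01, -2.9107e+01, -5.4000e-02,
        1.8000e-02,  0.0000e+00]), 'eef_pos': array([0.255, 0.57 , 0.211]), 'eef_rot': array([-6.560e-01, -3.072e+00,  2.000e-03]), 'ft_force': array([ 1.341, -0.151, -0.165]), 'torque': array([-0.024,  0.028, -0.022]), 'opening': np.float64(1.001)}
top [0.54223257 0.02319663 0.98958431] [-2.192  2.162 -0.111] [[382.5408532    0.         244.97148173]
 [  0.         382.5408532  189.31786384]
 [  0.           0.           1.        ]]
scene [0.98665449 0.682164   0.79568506] [-0.707 -2.564  1.231] [[355.85718853   0.         257.8902819 ]
 [  0.         355.85718853 197.59276846]
 [  0.           0.           1.        ]]
```

View pics/top0.png

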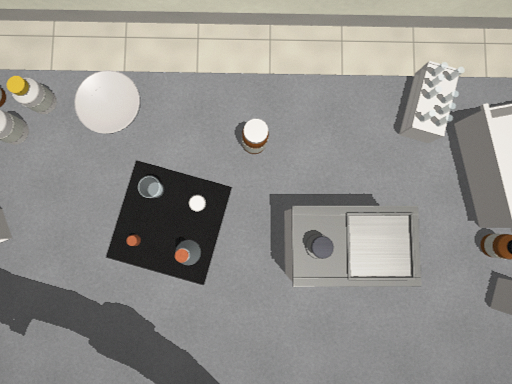

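View pics/scene0.png

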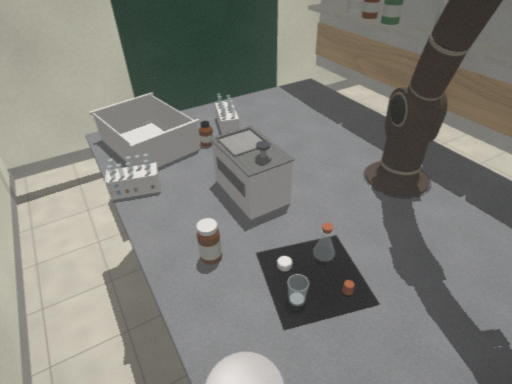

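Top view: bung at (133,241), cap at (197,203), flask at (187,252), beaker at (150,187), jar at (255,132), plunger pad at (320,245) and trap centred at (380,245). The scene view agrees. Next I'll measure them.

Run:
```python
from h import *
for n in("top","scene"):
    c=dict(np.load(f"{n}0.npz"));P=cloud(c);im=c["frame"].astype(int);hsv=cv2.cvtColor(c["frame"],cv2.COLOR_BGR2HSV).astype(int)
    print(n)
    def rep(name,m,px,r=14):
        v,u=np.indices(m.shape); m=m&(np.hypot(u-px[0],v-px[1])<r)&np.isfinite(P[...,0])
        q=P[m]
        if len(q)<5: print(name,len(q));return
        zt=np.percentile(q[:,2],90); t=q[abs(q[:,2]-zt)<.005]
        (cx,cy),rr=cv2.minEnclosingCircle(t[:,:2].astype(np.float32))
        print(name,len(q),"ztop %.3f"%zt,"mean",t.mean(0).round(4),"circ",round(cx,4),round(cy,4),round(rr,4),"zmin %.3f"%q[:,2].min())
    pts=dict(top=dict(bung=(133,241),cap=(197,203),flask=(182,256),plunger=(320,245)),
             scene=dict(bung=(348,288),cap=(285,264),flask=(327,228),plunger=(263,146)))[n]
    red=((hsv[...,0]<15)|(hsv[...,0]>170))&(hsv[...,1]>110)
    white=(hsv[...,2]>140)&(hsv[...,1]<60)
    rep("bung",red,pts["bung"]);rep("flaskbung",red,pts["flask"]);rep("cap",white,pts["cap"])
    rep("plunger",P[...,2]>.22,pts["plunger"],20)
    if n=="top":
        m=(P[...,2]>.172)&(P[...,2]<.20)&(np.arange(512)>280)[None]&(np.arange(512)<430)[None]
        v,u=np.indices(m.shape);m&=(v>190)&(v<300);q=P[m]
        r=cv2.minAreaRect(q[:,:2].astype(np.float32));print("lid",r,np.median(q[:,2]))
        for px in[(360,225),(380,245),(400,268),(340,270)]:print(px,P[px[1],px[0]].round(4))
        m=(hsv[...,2]<45)&(P[...,2]<.02)&(P[...,2]>.002)&(u<240)&(u>90)&(v>150)&(v<300)
        k=cv2.morphologyEx(m.astype(np.uint8),cv2.MORPH_OPEN,np.ones((5,5)))>0
        print("mat",cv2.minAreaRect(P[k][:,:2].astype(np.float32)),np.median(P[k][:,2]))
        for nm,px in(("beaker",(150,187)),("jar",(255,132))):
            a=P[px[1]-16:px[1]+17,px[0]-16:px[0]+17].reshape(-1,3);a=a[a[:,2]>.03];print(nm,len(a),a.mean(0).round(3),a[:,2].max().round(3))
```

```text
top
bung 140 ztop 0.036 mean [0.5012 0.2958 0.0342] circ 0.5011 0.2965 0.0126 zmin 0.002
flaskbung 146 ztop 0.116 mean [0.4722 0.1596 0.1144] circ 0.4727 0.1602 0.0154 zmin 0.004
cap 213 ztop 0.029 mean [0.5965 0.1379 0.0265] circ 0.5962 0.1374 0.0206 zmin 0.002
plunger 397 ztop 0.239 mean [ 0.5018 -0.1336  0.2371] circ 0.5019 -0.1339 0.0221 zmin 0.227
lid ((0.5025383234024048, -0.2161090075969696), (0.16730500757694244, 0.268806517124176), 0.7774315476417542) 0.18069304619176296
(360, 225) [ 0.5461 -0.2278  0.177 ]
(380, 245) [ 0.5048 -0.268   0.1811]
(400, 268) [ 0.4575 -0.3101  0.1784]
(340, 270) [ 0.452  -0.1834  0.1809]
mat ((0.5501717925071716, 0.20976753532886505), (0.25608086585998535, 0.25543880462646484), 74.86918640136719) 0.004602353496987677
beaker 260 [0.633 0.253 0.06 ] 0.078
jar 679 [ 0.752 -0.003  0.117] 0.134
scene
bung 110 ztop 0.037 mean [0.5038 0.2968 0.0362] circ 0.5035 0.2967 0.0135 zmin 0.005
flaskbung 63 ztop 0.118 mean [0.4744 0.1607 0.1162] circ 0.4732 0.1606 0.016 zmin 0.114
cap 142 ztop 0.030 mean [0.5999 0.1389 0.028 ] circ 0.5988 0.1381 0.0205 zmin 0.002
plunger 117 ztop 0.241 mean [ 0.5059 -0.1316  0.2391] circ 0.5039 -0.1322 0.0232 zmin 0.227
```

Both views agree to within 3 mm. The bung is at (0.502, 0.2965), top 0.036. The cap is at (0.597, 0.138), top 0.029. The plunger is at (0.503, -0.133), so the trap is at about (0.503, -0.266). I'll grasp with the jaws at 31°, which is between the neighbouring things.

Call:
{"op": "step_arm", "data": {"slide": [[0.05,-0.055,0],[0.1,-0.11,0],[0.15,-0.165,0],[0.2,-0.22,0],[0.247,-0.2735,-0.03],[0.247,-0.2735,-0.07],[0.247,-0.2735,-0.07],[0.247,-0.2735,-0.07],[0.247,-0.2735,-0.07],[0.247,-0.2735,-0.07],[0.247,-0.2735,-0.07]], "twist": [[0,0,-8],[0,0,-16],[0,0,-24],[0,0,-32],[0,0,-35],[0,0,-35],[0,0,-35],[0,0,-35],[0,0,-35],[0,0,-35],[0,0,-35]], "gripper": 1}}

```text
time: 1.2
eef_pos: [0.5014, 0.298, 0.141]
eef_rot: [-1.547, -2.733, 0.001]
ft_force: [-0.1, 0.8, -0.0]
opening: 1.002
```

```bash
cat > w.py <<'E'
from h import *
import sys
c=read_camera("wrist");cv2.imwrite(f"pics/{sys.argv[1]}.png",c["frame"]);P=cloud(c)
s=arm.observe();print(s["time"],np.round(s["eef_pos"],4),np.round(s["eef_rot"],3),np.round(s["ft_force"],1),s["opening"])
R=cv2.Rodrigues(np.array(s["eef_rot"]))[0];print("toolY",R[:,1].round(3),"toolZ",R[:,2].round(3))
hsv=cv2.cvtColor(c["frame"],cv2.COLOR_BGR2HSV).astype(int)
red=((hsv[...,0]<15)|(hsv[...,0]>170))&(hsv[...,1]>110)
white=(hsv[...,2]>140)&(hsv[...,1]<60)
for nm,m in(("red",red),("white",white)):
    n,l,st,ce=cv2.connectedComponentsWithStats(m.astype(np.uint8))
    for i in range(1,n):
        if st[i,4]>150:
            q=P[(l==i)&np.isfinite(P[...,0])]
            if len(q)<50: continue
            zt=np.percentile(q[:,2],90);t=q[abs(q[:,2]-zt)<.004]
            (x,y),r=cv2.minEnclosingCircle(t[:,:2].astype(np.float32))
            print(nm,ce[i].round(),st[i,4],"ztop %.4f"%zt,"circ %.4f %.4f r %.4f"%(x,y,r),t.mean(0).round(4))
E
python3 w.py w1
```

```text
1.25 [0.5013 0.2983 0.1412] [-1.546 -2.734  0.   ] [-1.3 -0.1  0.5] 1.0012476321492867
toolY [ 0.857  0.515 -0.001] toolZ [-0.001  0.    -1.   ]
red [253. 186.] 959 ztop 0.0354 circ 0.5008 0.2961 r 0.0132 [0.5003 0.2965 0.0347]
red [127. 266.] 1654 ztop 0.2151 circ 0.4525 0.2804 r 0.0058 [0.4524 0.2821 0.2145]
red [381. 266.] 1780 ztop 0.2152 circ 0.5400 0.3324 r 0.0063 [0.5383 0.3337 0.2147]
red [114. 350.] 1610 ztop 0.2343 circ 0.4623 0.2742 r 0.0112 [0.4621 0.2749 0.2331]
red [399. 348.] 1146 ztop 0.2348 circ 0.5390 0.3234 r 0.0091 [0.5386 0.3238 0.2336]
white [282. 108.] 81844 ztop 0.0007 circ 0.5104 0.2867 r 0.2791 [ 4.904e-01  3.664e-01 -2.000e-04]
white [112.  67.] 355 ztop 0.0007 circ 0.3373 0.3175 r 0.0214 [ 3.384e-01  3.207e-01 -2.000e-04]
white [ 84. 111.] 166 ztop 0.0007 circ 0.3347 0.2723 r 0.0124 [ 3.321e-01  2.725e-01 -3.000e-04]
white [425. 136.] 153 ztop 0.0007 circ 0.6177 0.4182 r 0.0131 [ 6.183e-01  4.179e-01 -2.000e-04]
white [173. 275.] 408 ztop 0.0487 circ 0.4786 0.1784 r 0.0048 [0.4779 0.1782 0.0485]
white [332. 283.] 802 ztop 0.0641 circ 0.6111 0.2639 r 0.0065 [0.6117 0.2649 0.0636]
white [161. 367.] 2460 ztop 0.0012 circ 0.5291 0.0395 r 0.0605 [ 5.243e-01  5.030e-02 -2.000e-04]
white [254. 351.] 1452 ztop 0.0275 circ 0.5962 0.1385 r 0.0211 [0.5953 0.1403 0.0265]
white [352. 353.] 2548 ztop 0.0738 circ 0.6346 0.2373 r 0.0237 [0.6402 0.2309 0.0734]
```

Call:
{"op": "step_arm", "data": {"slide": [[0,-0.002,-0.045],[0,-0.002,-0.085],[0,-0.002,-0.11],[0,-0.002,-0.119],[0,-0.002,-0.119],[0,-0.002,-0.119]], "twist": [[0,0,0],[0,0,0],[0,0,0],[0,0,0],[0,0,0],[0,0,0]], "gripper": 1}}

```text
time: 1.85
eef_pos: [0.502, 0.2974, 0.0236]
eef_rot: [-1.545, -2.735, -0.003]
ft_force: [1.3, -0.4, 0.7]
opening: 1.001
```

Call:
{"op": "step_arm", "data": {"slide": [[0,0,0],[0,0,0],[0,0,0],[0,0,0],[0,0,0],[0,0,0],[0,0,0],[0,0,0]], "twist": [[0,0,0],[0,0,0],[0,0,0],[0,0,0],[0,0,0],[0,0,0],[0,0,0],[0,0,0]], "gripper": 0.1}}

```text
time: 2.65
eef_pos: [0.502, 0.2974, 0.0235]
eef_rot: [-1.545, -2.735, -0.002]
ft_force: [-0.1, 0.3, -0.4]
opening: 0.315
```

Bung gripped (27.7 mm opening). I'll lift it high and carry it over to the trap.

Call:
{"op": "step_arm", "data": {"slide": [[0,0,0.04],[0,0,0.09],[0,0,0.14],[0,0,0.19],[0,0,0.24],[0,0,0.277],[0,-0.05,0.277],[0,-0.1,0.277],[0,-0.15,0.277],[0,-0.2,0.277],[0,-0.25,0.277],[0,-0.3,0.277]], "twist": [[0,0,0],[0,0,0],[0,0,0],[0,0,0],[0,0,0],[0,0,0],[0,0,-6],[0,0,-12],[0,0,-18],[0,0,-24],[0,0,-30],[0,0,-31]]}}

```text
time: 3.85
eef_pos: [0.5015, -0.0046, 0.3007]
eef_rot: [2.224, 2.219, 0.004]
ft_force: [0.2, 0.5, -0.1]
opening: 0.098
```

Run:
```python
from h import *
s=arm.observe();R=cv2.Rodrigues(np.array(s["eef_rot"]))[0]
print(s["eef_pos"],s["opening"],R.round(3),s["qpos"])
```

```text
[ 0.50146881 -0.00460114  0.30074314] 0.0981371452129881 [[ 0.002  1.     0.002]
 [ 1.    -0.002  0.002]
 [ 0.002  0.002 -1.   ]] [-0.52299752  0.12260731  0.49134272  1.78615795 -0.06251783  1.2460825
 -0.01728898]
```

The opening has fallen to 0.10, so the bung has slipped out. I'll find where it went.

Run:
```python
from h import *
a=[]
for n in("top","scene"):
    c=read_camera(n);np.savez(f"{n}1.npz",**c);P=cloud(c)
    a.append(c["frame"])
    hsv=cv2.cvtColor(c["frame"],cv2.COLOR_BGR2HSV).astype(int)
    red=((hsv[...,0]<15)|(hsv[...,0]>170))&(hsv[...,1]>110)
    k,l,st,ce=cv2.connectedComponentsWithStats(red.astype(np.uint8))
    for i in range(1,k):
        if st[i,4]>25:
            q=P[(l==i)&np.isfinite(P[...,0])]
            if len(q):print(n,ce[i].round(),st[i,:5],q.mean(0).round(3),"z90 %.3f"%np.percentile(q[:,2],90))
t,s=a
cv2.imwrite("pics/m1.png",np.hstack([cv2.resize(t[140:300,90:250],(400,400)),cv2.resize(s[180:340,230:390],(400,400))]))
```

```text
top [ 3. 98.] [ 0 89  6 17 55] [0.865 0.654 0.01 ] z90 0.017
top [254. 142.] [242 131  26  17 103] [ 0.737 -0.003  0.101] z90 0.106
top [133. 240.] [126 234  15  12 142] [0.502 0.293 0.027] z90 0.036
top [484. 244.] [481 234   9  22  52] [ 0.503 -0.594  0.011] z90 0.016
top [502. 246.] [493 234  19  25 337] [ 0.502 -0.601  0.072] z90 0.080
top [181. 255.] [174 249  14  14 143] [0.472 0.16  0.112] z90 0.117
scene [369.  15.] [363  13  13   5  47] [-0.505 -0.756  0.366] z90 0.374
scene [467.  20.] [456  14  21  13 203] [-0.505 -0.235  0.44 ] z90 0.454
scene [460.  40.] [451  37  19   7  74] [-0.5   -0.232  0.365] z90 0.371
scene [206. 130.] [200 127  12   7  54] [ 0.506 -0.602  0.076] z90 0.082
scene [327. 227.] [323 223  10   9  67] [0.475 0.162 0.116] z90 0.118
scene [348. 286.] [343 280  12  15 117] [0.505 0.299 0.03 ] z90 0.038
```

View pics/m1.png

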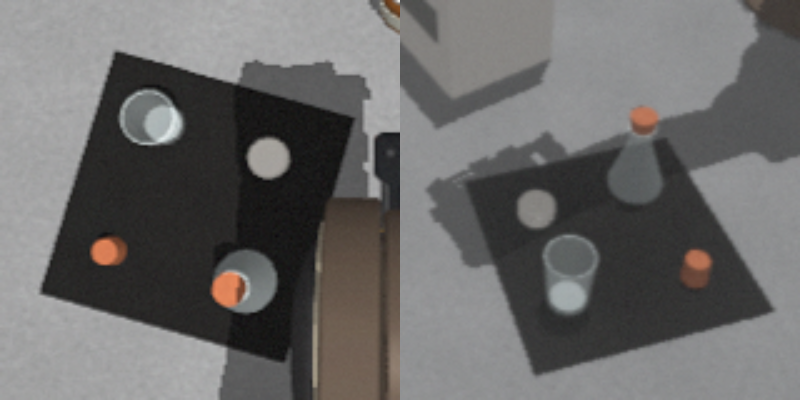

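The bung still stands upright at its place (left panel (108,250)) and nothing was disturbed. The fingers slid off its taper. I'll go back, grip lower with the close command at 0 and more dwell, and test with a small lift.

Call:
{"op": "step_arm", "data": {"slide": [[0,0.05,0],[0,0.1,0],[0,0.15,0],[0,0.2,0],[0,0.25,0],[0,0.302,0],[0,0.302,-0.05],[0,0.302,-0.1],[0,0.302,-0.15],[0,0.302,-0.16],[0,0.302,-0.16],[0,0.302,-0.16]], "twist": [[0,0,6],[0,0,12],[0,0,18],[0,0,24],[0,0,30],[0,0,31],[0,0,31],[0,0,31],[0,0,31],[0,0,31],[0,0,31],[0,0,31]], "gripper": 1}}

```text
time: 5.15
eef_pos: [0.5027, 0.2925, 0.1435]
eef_rot: [1.559, 2.724, 0.007]
ft_force: [0.7, 0.2, 0.8]
opening: 1.003
```

```bash
python3 w.py w2 | head -4
```

```text
5.2 [0.503  0.2926 0.144 ] [1.559 2.724 0.009] [ 0.4  0.7 -0.2] 0.9985930554906832
toolY [0.862 0.507 0.006] toolZ [ 0.006  0.003 -1.   ]
red [254. 179.] 947 ztop 0.0355 circ 0.5005 0.2964 r 0.0131 [0.5004 0.2966 0.0346]
red [127. 266.] 1685 ztop 0.2173 circ 0.4526 0.2768 r 0.0061 [0.4531 0.2769 0.2168]
```

View pics/w2.png

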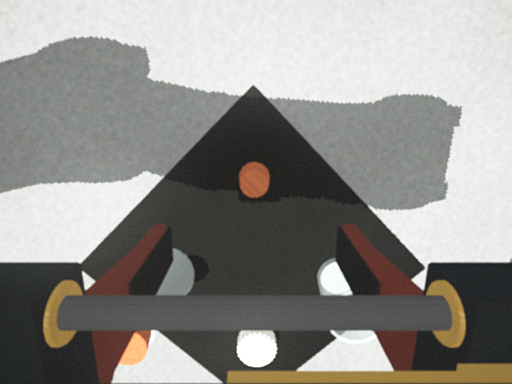

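Wrist view: the bung is upright at (254,179), lying between the open jaws.

Call:
{"op": "step_arm", "data": {"slide": [[-0.0025,0.004,-0.045],[-0.0025,0.004,-0.09],[-0.0025,0.004,-0.115],[-0.0025,0.004,-0.124],[-0.0025,0.004,-0.124],[-0.0025,0.004,-0.124],[-0.0025,0.004,-0.124]], "twist": [[0,0,0],[0,0,0],[0,0,0],[0,0,0],[0,0,0],[0,0,0],[0,0,0]], "gripper": 1}}

```text
time: 5.9
eef_pos: [0.5019, 0.2975, 0.0221]
eef_rot: [1.558, 2.723, 0.014]
ft_force: [0.0, -0.4, 0.1]
opening: 1.0
```

Call:
{"op": "step_arm", "data": {"slide": [[0,0,0],[0,0,0],[0,0,0],[0,0,0],[0,0,0],[0,0,0],[0,0,0],[0,0,0],[0,0,0],[0,0,0],[0,0,0],[0,0,0]], "twist": [[0,0,0],[0,0,0],[0,0,0],[0,0,0],[0,0,0],[0,0,0],[0,0,0],[0,0,0],[0,0,0],[0,0,0],[0,0,0],[0,0,0]], "gripper": 0}}

```text
time: 7.1
eef_pos: [0.505, 0.2995, 0.0255]
eef_rot: [1.557, 2.72, 0.025]
ft_force: [-1.7, 0.2, 21.5]
opening: 0.128
```

Call:
{"op": "step_arm", "data": {"slide": [[0,0,0.003],[0,0,0.008],[0,0,0.015],[0,0,0.025],[0,0,0.035],[0,0,0.035]], "twist": [[0,0,0],[0,0,0],[0,0,0],[0,0,0],[0,0,0],[0,0,0]]}}

```text
time: 7.7
eef_pos: [0.5058, 0.3, 0.0621]
eef_rot: [1.556, 2.719, 0.028]
ft_force: [0.2, -0.0, 0.3]
opening: 0.005
```

While closing, a 21 N upward force built up and the jaws shut to 11 mm with no bung between them. I need to see what happened.

Run:
```python
from h import *
a=[]
for n in("top","scene"):
    c=read_camera(n);a.append(c["frame"])
t,s=a
w=read_camera("wrist")["frame"]
cv2.imwrite("pics/m2.png",np.hstack([cv2.resize(t[170:300,90:260],(390,300)),cv2.resize(s[200:340,290:430],(400,300))]))
cv2.imwrite("pics/m2.png",np.vstack([cv2.imread("pics/m2.png"),np.pad(cv2.resize(w,(390,292)),((0,0),(0,400),(0,0)))]))
```

```text
(no output)
```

View pics/m2.png

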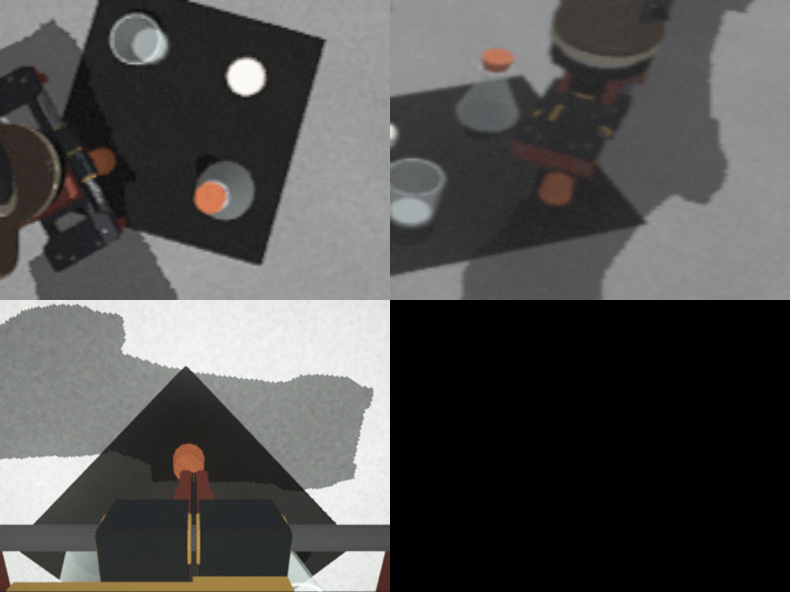

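Wrist view: the bung is still upright at (188,460) in the lower-left panel, just ahead of the closed fingers. Next I'll measure the fingertips relative to the reported TCP.

Run:
```python
from h import *
s=arm.observe();p=np.array(s["eef_pos"]);R=cv2.Rodrigues(np.array(s["eef_rot"]))[0];print(p,R[:,2].round(3),R[:,1].round(3),s["opening"])
for n in("wrist","scene","top"):
    c=read_camera(n);P=cloud(c);Q=(P-p)@R
    hsv=cv2.cvtColor(c["frame"],cv2.COLOR_BGR2HSV).astype(int)
    red=((hsv[...,0]<15)|(hsv[...,0]>170))&(hsv[...,1]>90)
    m=(np.linalg.norm(Q[...,:2],axis=-1)<.07)&(P[...,2]>.012)&(P[...,2]<.12)
    q=Q[m];w=P[m];r=red[m];print(n,m.sum())
    o=q[np.argsort(-q[:,2])]
    for a,b in((.05,.03),(.03,.02),(.02,.012),(.012,.0),(0,-.012),(-.012,-.03)):
        k=(q[:,2]<a)&(q[:,2]>b)
        if k.sum()>3: print(" toolz",a,b,k.sum(),"x",q[k,0].min().round(3),q[k,0].max().round(3),"y",q[k,1].min().round(3),q[k,1].max().round(3),"world mean",w[k].mean(0).round(3))
    k=(w[:,2]<.038)&(w[:,2]>.032)
    if k.sum()>5: print(" bung top",cv2.minEnclosingCircle(w[k][:,:2].astype(np.float32)),k.sum())
K=np.array(read_camera("scene")["mtx"])
```

```text
[0.50480741 0.2994856  0.06042397] [ 0.014  0.01  -1.   ] [0.862 0.506 0.017] 0.004850221646445592
wrist 2983
 toolz 0.05 0.03 381 x 0.001 0.014 y -0.019 0.009 world mean [0.496 0.306 0.021]
 toolz 0.03 0.02 827 x -0.01 0.013 y -0.017 0.008 world mean [0.499 0.3   0.034]
 toolz 0 -0.012 20 x 0.01 0.012 y -0.007 0.008 world mean [0.498 0.309 0.072]
 toolz -0.012 -0.03 514 x 0.007 0.012 y -0.01 0.009 world mean [0.498 0.309 0.082]
 bung top ((0.501526951789856, 0.2970079779624939), 0.013025538064539433) 790
scene 133
 toolz 0.05 0.03 55 x -0.016 0.011 y -0.002 0.013 world mean [0.512 0.302 0.021]
 toolz 0.03 0.02 78 x -0.014 0.011 y -0.016 0.01 world mean [0.505 0.298 0.036]
 bung top ((0.5035049915313721, 0.2962909936904907), 0.014110268093645573) 67
top 81
 toolz 0.05 0.03 29 x -0.014 0.002 y -0.019 0.004 world mean [0.503 0.287 0.021]
 toolz 0.03 0.02 48 x -0.013 -0.0 y -0.016 0.008 world mean [0.504 0.292 0.034]
 bung top ((0.5034347772598267, 0.29488393664360046), 0.011882435530424118) 42
```

With the jaws shut, the visible fingertips end about 6–10 mm behind the reported TCP, not 14 mm ahead. That fits the first grip catching only the top few mm of the bung. I'll lift clear and measure the tips at different openings.

Call:
{"op": "step_arm", "data": {"slide": [[0,0,0.04],[0,0,0.08],[0,0,0.09],[0,0,0.09],[0,0,0.09]], "twist": [[0,0,0],[0,0,0],[0,0,0],[0,0,0],[0,0,0]], "gripper": 0.34}}

```text
time: 8.55
eef_pos: [0.5041, 0.2991, 0.149]
eef_rot: [1.557, 2.721, 0.022]
ft_force: [-0.0, 0.6, -0.4]
opening: 0.339
```

```bash
cat > tip.py <<'E'
from h import *
import sys
s=arm.observe();p=np.array(s["eef_pos"]);R=cv2.Rodrigues(np.array(s["eef_rot"]))[0];print(s["time"],p.round(4),R[:,2].round(3),R[:,1].round(3),s["opening"])
for n in("wrist","scene"):
    c=read_camera(n);cv2.imwrite(f"pics/{n}_{sys.argv[1]}.png",c["frame"]);P=cloud(c);Q=(P-p)@R
    m=(np.linalg.norm(Q[...,:2],axis=-1)<.08)&(P[...,2]>p[2]-.04)&(P[...,2]<p[2]+.1)
    q=Q[m];print(n,m.sum())
    for sg in(-1,1):
        k=q[np.sign(q[:,1])==sg]
        if len(k)<10: continue
        print("  side",sg,"maxz",np.percentile(k[:,2],[99.5,98,95]).round(4))
        lo=k[k[:,2]>np.percentile(k[:,2],97)]
        print("   tip x",lo[:,0].min().round(4),lo[:,0].max().round(4),"y",lo[:,1].min().round(4),lo[:,1].max().round(4))
E
python3 tip.py a
```

```text
8.55 [0.5041 0.2991 0.149 ] [ 0.013  0.009 -1.   ] [0.862 0.506 0.015] 0.3387348139014349
wrist 7826
  side -1 maxz [-0.0124 -0.0155 -0.0216]
   tip x -0.0087 0.0122 y -0.0241 -0.0151
  side 1 maxz [-0.0123 -0.016  -0.0216]
   tip x -0.01 0.0123 y 0.0143 0.0233
scene 99
  side -1 maxz [-0.0871 -0.0871 -0.0874]
   tip x -0.0122 -0.0122 y -0.0185 -0.0185
  side 1 maxz [-0.0142 -0.0145 -0.0152]
   tip x -0.004 0.008 y 0.022 0.0241
```

Call:
{"op": "step_arm", "data": {"slide": [[0,0,0],[0,0,0],[0,0,0],[0,0,0],[0,0,0],[0,0,0]], "twist": [[0,0,0],[0,0,0],[0,0,0],[0,0,0],[0,0,0],[0,0,0]], "gripper": 1}}

```text
time: 9.25
eef_pos: [0.5038, 0.2988, 0.1484]
eef_rot: [1.557, 2.721, 0.02]
ft_force: [-0.4, 0.4, -0.0]
opening: 0.847
```

```bash
python3 tip.py b; python3 -c "
import cv2,numpy as np
a=cv2.imread('pics/scene_a.png');b=cv2.imread('pics/wrist_a.png')
cv2.imwrite('pics/m3.png',np.hstack([cv2.resize(a[160:310,290:440],(390,390)),cv2.resize(b,(400,390))]))"
```

```text
9.25 [0.5038 0.2988 0.1484] [ 0.012  0.008 -1.   ] [0.862 0.506 0.014] 0.8466235641556608
wrist 11325
  side -1 maxz [-0.0124 -0.0154 -0.0214]
   tip x -0.0092 0.0122 y -0.0463 -0.0373
  side 1 maxz [-0.0121 -0.0154 -0.0202]
   tip x -0.0089 0.0123 y 0.0365 0.046
scene 215
  side -1 maxz [-0.0463 -0.0464 -0.0486]
   tip x -0.0122 -0.0049 y -0.0417 -0.0416
  side 1 maxz [-0.0141 -0.0145 -0.016 ]
   tip x -0.0104 0.0033 y 0.0458 0.0483
```

View pics/m3.png

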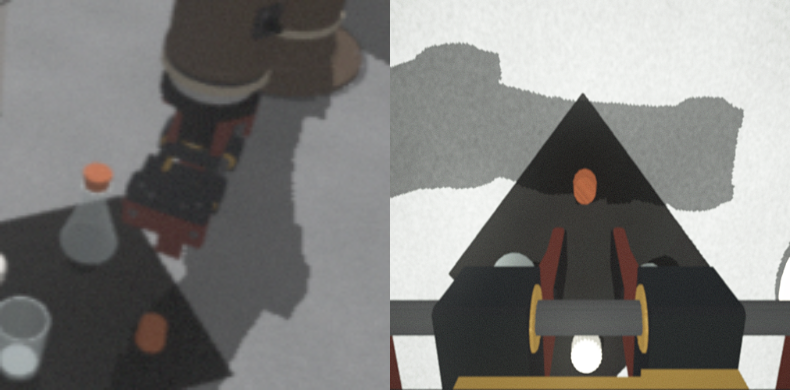

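Both cameras put the fingertips about 11 mm behind the reported TCP (about 25 mm higher than the text says), at every opening. The 21 N contact on the bung top says the same. Laterally it is fine. So for tips at 8–9 mm the reported z must be about -0.002. I'll descend with that, taking out the 0.8° tilt and watching the force.

Call:
{"op": "step_arm", "data": {"slide": [[-0.002,-0.002,-0.045],[-0.002,-0.002,-0.09],[-0.002,-0.002,-0.125],[-0.002,-0.002,-0.14],[-0.002,-0.002,-0.148],[-0.002,-0.002,-0.15],[-0.002,-0.002,-0.15]], "twist": [[-0.5,0.7,0],[-0.5,0.7,0],[-0.5,0.7,0],[-0.5,0.7,0],[-0.5,0.7,0],[-0.5,0.7,0],[-0.5,0.7,0]], "gripper": 1}}

```text
time: 10.05
eef_pos: [0.5027, 0.2973, -0.0004]
eef_rot: [1.56, 2.726, 0.001]
ft_force: [0.5, -1.2, -0.9]
opening: 1.003
```

Call:
{"op": "step_arm", "data": {"slide": [[0,0,0],[0,0,0],[0,0,0],[0,0,0],[0,0,0],[0,0,0],[0,0,0],[0,0,0],[0,0,0],[0,0,0]], "twist": [[0,0,0],[0,0,0],[0,0,0],[0,0,0],[0,0,0],[0,0,0],[0,0,0],[0,0,0],[0,0,0],[0,0,0]], "gripper": 0}}

```text
time: 11.05
eef_pos: [0.5026, 0.2973, -0.0005]
eef_rot: [1.56, 2.726, 0.001]
ft_force: [0.3, 0.4, 0.0]
opening: 0.32
```

Call:
{"op": "step_arm", "data": {"slide": [[0,0,0.005],[0,0,0.015],[0,0,0.03],[0,0,0.05],[0,0,0.05],[0,0,0.05]], "twist": [[0,0,0],[0,0,0],[0,0,0],[0,0,0],[0,0,0],[0,0,0]]}}

```text
time: 11.65
eef_pos: [0.5031, 0.2977, 0.0507]
eef_rot: [1.56, 2.725, 0.004]
ft_force: [0.6, 0.3, -0.9]
opening: 0.313
```

Held (0.313 after the lift). The bung's bottom is now about reported z + 5.5 mm, so I'll carry it to the trap.

Call:
{"op": "step_arm", "data": {"slide": [[0,0,0.045],[0,0,0.09],[0,0,0.135],[0,0,0.18],[0,0,0.22],[0,-0.04,0.22],[0,-0.08,0.22],[0,-0.12,0.22],[0,-0.16,0.22],[0,-0.2,0.22],[0,-0.24,0.22],[0,-0.28,0.22]], "twist": [[0,0,0],[0,0,0],[0,0,0],[0,0,0],[0,0,0],[0,0,-5],[0,0,-10],[0,0,-15],[0,0,-20],[0,0,-25],[0,0,-30],[0,0,-31]]}}

```text
time: 12.85
eef_pos: [0.5025, 0.0161, 0.2702]
eef_rot: [2.235, 2.206, 0.002]
ft_force: [1.2, 0.1, -0.5]
opening: 0.315
```

Call:
{"op": "step_arm", "data": {"slide": [[0,-0.04,0],[0,-0.08,0],[0,-0.12,0],[0,-0.16,0],[0,-0.2,0],[0,-0.235,0],[0,-0.25,0],[0,-0.253,0],[0,-0.253,0],[0,-0.253,0]], "twist": [[0,0,0],[0,0,0],[0,0,0],[0,0,0],[0,0,0],[0,0,0],[0,0,0],[0,0,0],[0,0,0],[0,0,0]]}}

```text
time: 13.85
eef_pos: [0.5027, -0.2353, 0.2698]
eef_rot: [2.234, 2.208, 0.002]
ft_force: [-0.0, 0.2, 0.2]
opening: 0.313
```

```bash
cat > st.py <<'E'
from h import *
s=arm.observe();R=cv2.Rodrigues(np.array(s["eef_rot"]))[0]
print(s["time"],np.round(s["eef_pos"],4),s["opening"],"Y",R[:,1].round(3),"Z",R[:,2].round(4),np.round(s["ft_force"],1))
E
python3 st.py
```

```text
13.85 [ 0.5027 -0.2353  0.2698] 0.31297403909965027 Y [ 1.    -0.011  0.002] Z [ 1.5e-03  7.0e-04 -1.0e+00] [-0.   0.2  0.2]
```

Call:
{"op": "step_arm", "data": {"slide": [[0,0,-0.04],[0,0,-0.07],[0,0,-0.085],[0,0,-0.091],[0,0,-0.094],[0,0,-0.094],[0,0,-0.094]], "twist": [[0,0,0],[0,0,0],[0,0,0],[0,0,0],[0,0,0],[0,0,0],[0,0,0]]}}

```text
time: 14.55
eef_pos: [0.5033, -0.2354, 0.1767]
eef_rot: [2.232, 2.208, 0.004]
ft_force: [-0.1, -0.3, 0.0]
opening: 0.315
```

Call:
{"op": "step_arm", "data": {"slide": [[0,0,0],[0,0,0],[0,0,0],[0,0,0],[0,0,0.01],[0,0,0.04],[0,0,0.085],[0,0,0.1],[0,0,0.1]], "twist": [[0,0,0],[0,0,0],[0,0,0],[0,0,0],[0,0,0],[0,0,0],[0,0,0],[0,0,0],[0,0,0]], "gripper": 0.62}}

```text
time: 15.45
eef_pos: [0.5045, -0.2362, 0.2799]
eef_rot: [2.229, 2.205, 0.008]
ft_force: [-0.3, -0.8, -0.6]
opening: 0.622
```

```bash
python3 w.py w4 | grep -v white
```

```text
15.5 [ 0.5037 -0.2356  0.278 ] [2.231 2.207 0.006] [-0.8 -0.6 -0.2] 0.6210401299578354
toolY [ 1.    -0.011  0.005] toolZ [ 0.005  0.    -1.   ]
red [252. 194.] 1062 ztop 0.2105 circ 0.5029 -0.2352 r 0.0129 [ 0.5032 -0.2346  0.2096]
red [340. 271.] 1220 ztop 0.3544 circ 0.5366 -0.2264 r 0.0049 [ 0.5357 -0.225   0.3537]
red [163. 279.] 676 ztop 0.3546 circ 0.4707 -0.2249 r 0.0045 [ 0.4714 -0.2242  0.3536]
red [162. 348.] 658 ztop 0.3731 circ 0.4748 -0.2335 r 0.0093 [ 0.4746 -0.2335  0.3718]
red [346. 348.] 710 ztop 0.3742 circ 0.5321 -0.2335 r 0.0086 [ 0.532  -0.2335  0.373 ]
red [509. 355.] 153 ztop 0.3769 circ 0.5763 -0.2325 r 0.0053 [ 0.576  -0.2335  0.3758]
red [  3. 369.] 176 ztop 0.3756 circ 0.4308 -0.2357 r 0.0065 [ 0.4306 -0.237   0.3742]
```

The bung stands upright on the trap (top 0.2105). Now the cap.

Call:
{"op": "step_arm", "data": {"slide": [[0,0.04,0],[0.01,0.08,0],[0.02,0.12,0],[0.03,0.16,0],[0.04,0.2,0],[0.05,0.24,0],[0.06,0.28,0],[0.07,0.32,0],[0.085,0.355,0],[0.093,0.374,-0.03],[0.093,0.374,-0.07],[0.093,0.374,-0.11]], "twist": [[0,0,0],[0,0,4],[0,0,8],[0,0,12],[0,0,16],[0,0,20],[0,0,24],[0,0,28],[0,0,31],[0,0.3,31],[0,0.3,31],[0,0.3,31]], "gripper": 1}}

```text
time: 16.7
eef_pos: [0.5959, 0.1393, 0.165]
eef_rot: [-1.558, -2.725, 0.0]
ft_force: [0.7, 0.2, -1.2]
opening: 1.004
```

Call:
{"op": "step_arm", "data": {"slide": [[0,0,-0.03],[0,0,-0.05],[0,0,-0.05],[0,0,-0.05]], "twist": [[0,0,0],[0,0,0],[0,0,0],[0,0,0]]}}

```text
time: 17.1
eef_pos: [0.5954, 0.139, 0.1145]
eef_rot: [-1.558, -2.724, 0.003]
ft_force: [0.4, 0.1, 0.4]
opening: 0.996
```

```bash
python3 w.py w5 | grep -E "^[0-9]|tool|0\.02[0-9]+ circ|0\.03[0-9]+ circ"; python3 st.py
```

```text
17.15 [0.5962 0.1392 0.1155] [-1.559 -2.725  0.   ] [ 0.1 -0.6  0.8] 1.0017574688030033
toolY [ 0.862  0.507 -0.001] toolZ [-0.002  0.001 -1.   ]
white [256. 193.] 2035 ztop 0.0275 circ 0.5964 0.1382 r 0.0210 [0.5962 0.1388 0.0266]
white [123. 368.] 416 ztop 0.0308 circ 0.5746 -0.0849 r 0.0058 [ 0.5749 -0.0855  0.0304]
17.15 [0.5962 0.1392 0.1155] 1.0017574688030033 Y [ 0.862  0.507 -0.001] Z [-1.7e-03  8.0e-04 -1.0e+00] [ 0.1 -0.6  0.8]
```

Call:
{"op": "step_arm", "data": {"slide": [[0,-0.001,-0.045],[0,-0.001,-0.085],[0,-0.001,-0.105],[0,-0.001,-0.115],[0,-0.001,-0.117],[0,-0.001,-0.117]], "twist": [[0,0,0],[0,0,0],[0,0,0],[0,0,0],[0,0,0],[0,0,0]], "gripper": 1}}

```text
time: 17.75
eef_pos: [0.5973, 0.1384, -0.0001]
eef_rot: [-1.56, -2.726, -0.002]
ft_force: [0.0, 0.2, 0.5]
opening: 1.001
```

Call:
{"op": "step_arm", "data": {"slide": [[0,0,0],[0,0,0],[0,0,0],[0,0,0],[0,0,0],[0,0,0],[0,0,0],[0,0,0],[0,0,0],[0,0,0]], "twist": [[0,0,0],[0,0,0],[0,0,0],[0,0,0],[0,0,0],[0,0,0],[0,0,0],[0,0,0],[0,0,0],[0,0,0]], "gripper": 0.1}}

```text
time: 18.75
eef_pos: [0.5972, 0.1383, -0.0002]
eef_rot: [-1.56, -2.726, -0.002]
ft_force: [-1.2, 0.3, 0.5]
opening: 0.443
```

Call:
{"op": "step_arm", "data": {"slide": [[0,0,0.005],[0,0,0.015],[0,0,0.03],[0,0,0.05],[0,0,0.05],[0,0,0.05]], "twist": [[0,0,0],[0,0,0],[0,0,0],[0,0,0],[0,0,0],[0,0,0]]}}

```text
time: 19.35
eef_pos: [0.5978, 0.1386, 0.051]
eef_rot: [1.56, 2.727, 0.005]
ft_force: [0.0, 0.2, -0.5]
opening: 0.444
```

Call:
{"op": "step_arm", "data": {"slide": [[0,0,0.045],[0,0,0.09],[0,0,0.135],[0,0,0.18],[0,0,0.22],[-0.01,-0.04,0.22],[-0.02,-0.08,0.22],[-0.03,-0.12,0.22],[-0.04,-0.16,0.22],[-0.05,-0.2,0.22],[-0.06,-0.24,0.22],[-0.07,-0.28,0.22]], "twist": [[0,0,0],[0,0,0],[0,0,0],[0,0,0],[0,0,0],[0,0,-5],[0,0,-10],[0,0,-15],[0,0,-20],[0,0,-25],[0,0,-30],[0,0,-31]]}}

```text
time: 20.55
eef_pos: [0.5268, -0.1427, 0.2705]
eef_rot: [2.235, 2.207, 0.004]
ft_force: [1.1, 0.2, -0.3]
opening: 0.443
```

Call:
{"op": "step_arm", "data": {"slide": [[-0.005,-0.04,0],[-0.01,-0.08,0],[-0.018,-0.115,0],[-0.024,-0.145,0],[-0.025,-0.156,0],[-0.025,-0.156,0],[-0.025,-0.156,0]], "twist": [[0,0,0],[0,0,0],[0,0,0],[0,0,0],[0,0,0],[0,0,0],[0,0,0]]}}

```text
time: 21.25
eef_pos: [0.5024, -0.2971, 0.2699]
eef_rot: [-2.233, -2.209, -0.004]
ft_force: [0.2, -0.5, 0.8]
opening: 0.443
```

```bash
python3 st.py
```

```text
21.25 [ 0.5024 -0.2971  0.2699] 0.4427964540268425 Y [ 1.    -0.011  0.001] Z [ 0.0014  0.0023 -1.    ] [ 0.2 -0.5  0.8]
```

Call:
{"op": "step_arm", "data": {"slide": [[0,0,-0.04],[0,0,-0.07],[0,0,-0.085],[0,0,-0.091],[0,0,-0.094],[0,0,-0.094],[0,0,-0.094]], "twist": [[0,0,0],[0,0,0],[0,0,0],[0,0,0],[0,0,0],[0,0,0],[0,0,0]]}}

```text
time: 21.95
eef_pos: [0.503, -0.2974, 0.1771]
eef_rot: [2.233, 2.208, 0.005]
ft_force: [0.0, -0.5, 0.5]
opening: 0.447
```

Call:
{"op": "step_arm", "data": {"slide": [[0,0,0],[0,0,0],[0,0,0],[0,0,0],[0,0,0.01],[0,0,0.04],[0,0,0.085],[0,0,0.115],[0,0,0.115]], "twist": [[0,0,0],[0,0,0],[0,0,0],[0,0,0],[0,0,0],[0,0,0],[0,0,0],[0,0,0],[0,0,0]], "gripper": 0.68}}

```text
time: 22.85
eef_pos: [0.5045, -0.299, 0.2973]
eef_rot: [2.229, 2.203, 0.01]
ft_force: [0.1, -0.1, 0.7]
opening: 0.679
```

Call:
{"op": "step_arm", "data": {"slide": [[0,0.045,0],[0,0.09,0],[0,0.135,0],[0,0.164,0],[0,0.164,0],[0,0.164,0],[0,0.164,0],[0,0.164,0]], "twist": [[0,0,0],[0,0,0],[0,0,0],[0,0,0],[0,0,0],[0,0,0],[0,0,0],[0,0,0]], "gripper": 0}}

```text
time: 23.65
eef_pos: [0.5043, -0.1365, 0.2972]
eef_rot: [2.231, 2.2, 0.009]
ft_force: [0.7, 0.3, 0.4]
opening: 0.013
```

```bash
python3 st.py
python3 - <<'E'
from h import *
t=read_camera("top")["frame"];s=read_camera("scene")["frame"];w=read_camera("wrist")["frame"]
cv2.imwrite("pics/m4.png",np.hstack([cv2.resize(s[100:230,190:320],(390,390)),cv2.resize(w,(400,390))]))
E
```

```text
23.65 [ 0.5043 -0.1365  0.2972] 0.013497071887444822 Y [ 1.    -0.014  0.01 ] Z [ 0.01   -0.0018 -0.9999] [0.7 0.3 0.4]
```

View pics/m4.png

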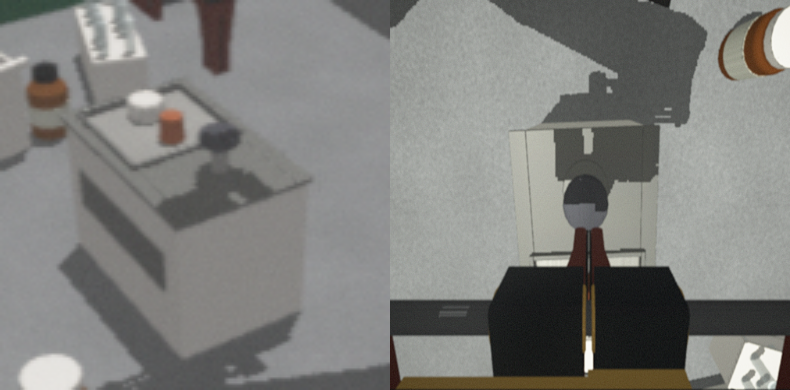

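Both items stand on the trap: cap at (147,103) and bung at (172,125) in the left panel. The pad is up at (220,135), and the shut fingers are over it in the wrist view. Now the press.

Call:
{"op": "step_arm", "data": {"slide": [[-0.001,0.003,-0.03],[-0.001,0.003,-0.06],[-0.001,0.003,-0.07],[-0.001,0.003,-0.08],[-0.001,0.003,-0.09],[-0.001,0.003,-0.097],[-0.001,0.003,-0.097]], "twist": [[0.1,0.6,0],[0.1,0.6,0],[0.1,0.6,0],[0.1,0.6,0],[0.1,0.6,0],[0.1,0.6,0],[0.1,0.6,0]], "gripper": 0}}

```text
time: 24.5
eef_pos: [0.5023, -0.133, 0.2006]
eef_rot: [-2.235, -2.204, 0.002]
ft_force: [-7.6, 2.7, 11.6]
opening: 0.001
```

Call:
{"op": "step_arm", "data": {"slide": [[0,0,-0.002],[0,0,-0.004],[0,0,-0.004]], "twist": [[0,0,0],[0,0,0],[0,0,0]]}}

```text
time: 24.8
eef_pos: [0.5023, -0.133, 0.1982]
eef_rot: [-2.235, -2.203, 0.0]
ft_force: [-5.3, 1.9, 12.3]
opening: 0.001
```

Call:
{"op": "step_arm", "data": {"slide": [[0,0,-0.002],[0,0,-0.004],[0,0,-0.005],[0,0,-0.005]], "twist": [[0,0,0],[0,0,0],[0,0,0],[0,0,0]]}}

```text
time: 25.2
eef_pos: [0.5024, -0.133, 0.197]
eef_rot: [-2.235, -2.202, -0.004]
ft_force: [-14.1, 4.9, 32.9]
opening: 0.0
```

Call:
{"op": "step_arm", "data": {"slide": [[0,0,-0.002],[0,0,-0.003],[0,0,-0.003]], "twist": [[0,0,0],[0,0,0],[0,0,0]]}}

```text
time: 25.5
eef_pos: [0.5024, -0.133, 0.1971]
eef_rot: [-2.234, -2.2, -0.008]
ft_force: [-11.4, 4.6, 25.3]
opening: 0.002
```

```bash
python3 st.py
python3 - <<'E'
from h import *
s=read_camera("scene");t=read_camera("top");P=cloud(s)
cv2.imwrite("pics/m5.png",np.hstack([cv2.resize(s["frame"][100:230,190:320],(390,390)),cv2.resize(t["frame"][190:300,280:440],(400,390))]))
E
```

```text
25.5 [ 0.5024 -0.133   0.1971] 0.0018597740720923193 Y [ 1.    -0.015 -0.001] Z [-4.0e-04  7.5e-03 -1.0e+00] [-11.4   4.6  25.3]
```

View pics/m5.png

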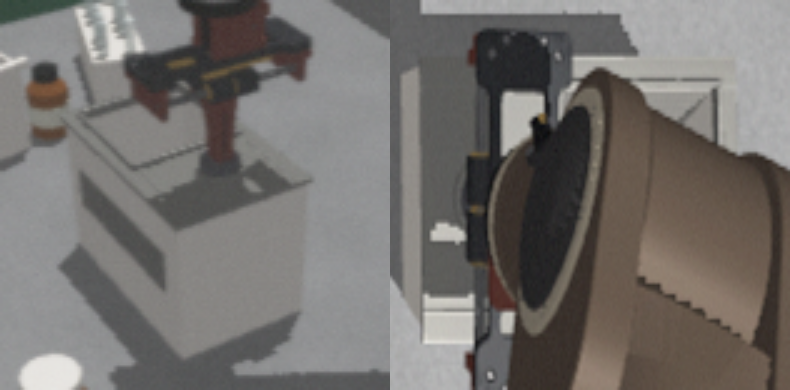

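It hit the hard stop at 0.197 (force jumped to 33 N). The trap is open and nothing is left on it. I'll let the plunger up and move aside for a final check.

Call:
{"op": "step_arm", "data": {"slide": [[0,0,0.008],[0,0,0.018],[0,0,0.028],[0,0,0.038],[0,0,0.06],[0,0,0.1],[0,0.04,0.12],[0,0.08,0.12],[0,0.12,0.12],[0,0.16,0.12],[0,0.2,0.12],[0,0.2,0.12]], "twist": [[0,0,0],[0,0,0],[0,0,0],[0,0,0],[0,0,0],[0,0,0],[0,0,0],[0,0,0],[0,0,0],[0,0,0],[0,0,0],[0,0,0]]}}

```text
time: 26.8
eef_pos: [0.5021, 0.0731, 0.317]
eef_rot: [-2.225, -2.208, -0.009]
ft_force: [0.1, 0.1, -0.7]
opening: 0.008
```

Call:
{"op": "step_arm", "data": {"slide": [[0,0.04,0],[0,0.08,0],[0,0.12,0],[0,0.16,0],[0,0.2,0],[0,0.24,0],[0,0.24,0],[0,0.24,0]], "twist": [[0,0,0],[0,0,0],[0,0,0],[0,0,0],[0,0,0],[0,0,0],[0,0,0],[0,0,0]]}}

```text
time: 27.6
eef_pos: [0.5022, 0.3132, 0.3166]
eef_rot: [-2.224, -2.21, -0.007]
ft_force: [0.2, -0.9, -0.1]
opening: 0.008
```

```bash
python3 st.py
python3 - <<'E'
from h import *
s=read_camera("scene");t=read_camera("top");P=cloud(t)
for nm,px in dict(pad=(320,245),tr1=(360,225),tr2=(380,245),tr3=(400,268),tr4=(355,268),tr5=(404,225)).items(): print(nm,P[px[1],px[0]].round(4))
cv2.imwrite("pics/m6.png",np.hstack([cv2.resize(s["frame"][100:320,150:400],(400,352)),cv2.resize(t["frame"][110:310,100:430],(400,352))]))
E
```

```text
27.6 [0.5022 0.3132 0.3166] 0.007612253589383175 Y [ 1.    -0.006 -0.001] Z [-0.0011  0.0075 -1.    ] [ 0.2 -0.9 -0.1]
pad [ 0.5059 -0.1303  0.2372]
tr1 [ 0.5461 -0.2272  0.1788]
tr2 [ 0.5047 -0.2687  0.1791]
tr3 [ 0.4576 -0.3096  0.1796]
tr4 [ 0.4563 -0.2153  0.1791]
tr5 [ 0.5474 -0.3201  0.1801]
```

View pics/m6.png

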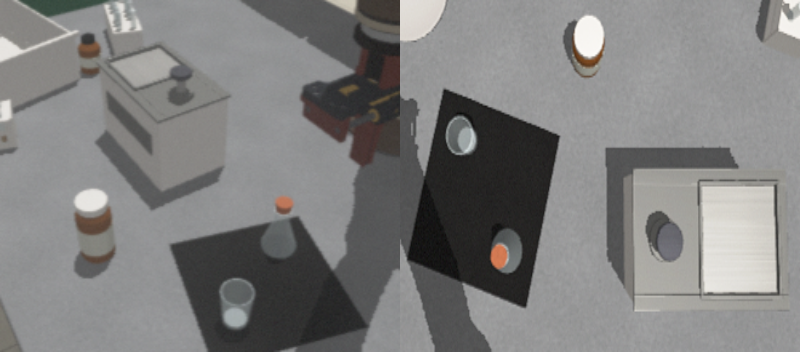

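The mat holds only the flask and beaker. The trap is shut, level (0.179–0.180) and empty, the pad is back up at 0.237, and the jar, flask and beaker are in place. I'm handing in.

```bash
python3 -c "
from rig import arm
print(arm.close_job())"
```

```text
the job is handed in; nothing more can be done
None
```

I set the bung and then the cap on the trap and let go of both. I then pushed the plunger to its hard stop, which tipped them off the trap, let it come back up, and handed in at about 28 s.

**Last checks:**
- The mat is clear except for the flask and beaker. They and the jar look unmoved in the pictures.
- The trap is empty, shut and level (0.179–0.180 m), and the plunger pad is back up at 0.237 m.
- I did not look inside the bin. With the plunger down the trap was open and empty, and neither item is visible anywhere outside.

**What failed or disagreed:**
- **Fingertip position:** the tips sit about 11 mm behind the reported TCP, not 14 mm ahead as the text says. Both cameras and a contact showed this.
- **Two failed grips:** because of that, the first two grips on the bung only caught its top edge. It stayed upright in place, pressed once with about 21 N by the fingers. After I corrected the height, every grasp held.
- **Plunger force:** it peaked at about 33 N vertical (about 36 N in all) against the plunger's end stop, through the fingertips. That is under the 40 N limit.

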